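# Move the sprung-pin door onto the loupe's box

## Robot

A 7-joint arm with a two-finger parallel gripper is mounted at the origin on a cart in front of the work surface, level with it; the furniture and walls round the work are solid. World frame = base frame: x ahead of the robot, y to its left, z up, the work surface at z = 0. Lengths are in m, angles in rad, forces in N, time in s.
With the tool pointing down it reaches from about 0.4 to 0.875 m from the base axis. Payload 6.5 kg.
Tool frame: the origin (TCP) lies between the finger pads; the fingertips stand 22 mm ahead of it and the grasp point (between the pads) lies 3 mm ahead of it; z points along the fingers, y is the line along which they close (so a half turn about z gives the same grasp; the last joint's range is limited). The gripper opens to 85 mm and grips with 20 to 120 N. Pads are 22 mm wide; open, the fingers measure 114 mm over their backs; the gripper's body (76 mm by 85 mm) begins 54 mm behind the grasp point. The pads swing forward as they close: fully open they stand 13 mm farther back than shut.
Start: joints at [-1.359, 0.536, -0.004, 1.538, 0.003, 1.067, -0.071], TCP at [0.178, 0.625, 0.253] pointing down, gripper open.
Joint ranges: [-2.7, 2.7], [-0.37, 2.16], [-1.27, 1.26], [0.24, 2.4], [-1.31, 4.45], [0.19, 1.91], [-2.76, 2.76]. Speed limits (rad/s): [2.39, 2.39, 3.14, 3.14, 3.14, 3.14, 3.14].

## Interface

Orientations are given as a 3x3 rotation matrix whose columns are the frame's x, y, z axes.
In Python, from rig import get_state, capture, camera_info, order gives the robot as it stands.
- The arm moves only by the shell command python3 -m crank 'ROWS' [OPENING] [FORCE]. ROWS is JSON, a list of rows, each a list of 4 numbers: the shift along the tool's x, y, z in m, then the turn about the tool's z in degrees. In form: [[x, y, z, spin], ...]. A call has 1 to 20 rows; each row shifts and turns the commanded pose from where the row before left it, along the tool's axes as they then stand; what a row does not reach is not made up. A row lasts 1/12 s, in which the tool goes at most 41.7 mm and 7.16 degrees, less where a joint would pass 70% of its speed; a pose out of reach is approached as far as the arm can. A call is refused whole if a number of a shift passes 0.0417 or a number of a turn 7.16, either way. A call with a gripper value outside its range is refused whole. OPENING is the finger opening in m, from 0 to 0.0854, set as the call begins (- or left out, the last holds). The fingers move at their own pace and stop on an object; FORCE is the grip in N (left out, the last holds). Time passes only in rows, so rows that do not move let the fingers close. It gives the time, the measured TCP pose, the force, the opening and the grip force at its end, in the units of the state.
- get_state(): the state, without advancing time (a new reading comes with each control period).
- capture(name): name is "side" or "top"; returns the picture (400x640x3 uint8, blue, green, red); there is no depth.
- camera_info(name): a dict with "K" (3x3 intrinsics, pixels), "distortion" ([k1, k2, p1, p2, k3] as OpenCV has them; the pictures are not rectified), "rvec" (rotation vector, rad) and "tvec" (3), from world to camera coordinates, as OpenCV has them. Camera axes: x right, y down, z forward; pixel columns grow to the right and rows downward; lengths in m; the calibration is good to about 2 mm. A picture is of the moment at which its call begins. camera_info takes no time and is no camera call.
- order.finish_job(): hands the job in; it is judged then, once.
The state is a dict: "clock": time; "q": joint angles; "qvel": joint speeds; "joint_torque": joint torques, N m; "ee_pos": TCP position; "orientation": TCP orientation; "ft_force": force on the tool from outside, world axes, zero at the start; "moment": the same for the moment, N m; "opening": finger opening in m; "grasp_force": force on a finger pad.
Only numpy, scipy, OpenCV 4.12 (cv2) and the standard library are available. Lean on these libraries where they do the work, as an engineer would, in place of code of your own. Each camera call takes 0.05 s, during which the arm holds its last target. There are 200 camera calls.

## Task

Keep the polishing dust off the eye loupe: squeeze the two sprung hinge pins of the small door together by their thumb tabs, lift the door off the closed box, and drop it into the open box that holds the black loupe, hinge at the back as before. It must lie flat on that box's ledges with both pins sprung out into their slots; the box with the green polish bar stays open. Mind the desk lamp that reaches over from the left.

Things in the scene. Friction and masses are not known exactly. Their poses are not given: they have to be found in the camera images.
- door: Plywood door leaf 72x78x4 mm, 180 g, dark steel hinge barrel (14 mm thick) along its back (+x) edge; starts level in the closed box, pins in its slots. Origin: underside, mid y; leaf x -40..32, barrel x 25..39 mm; z up. 8 mm pins at x=32, z=7 stick 14 mm out of the barrel ends (y=±39). Each pin has an upright thumb tab, 16 mm (x) by 6 (y), at x=32, z 14..59. It nearly balances held by both tabs.
- loupe_box: Open fixed wooden box with the black loupe, one of 3 equal boxes; 104x106 mm. Origin: centre of underside, +x to its back. Ledges at z=52 mm carry the door, between lips 58 high at x=±46. Side cheeks 88 apart inside, flared tops 76 high; pin slots at x 20..44, z 51..66. Door home: its origin at x=0, y=0, z=52 of the box, axes alike; play ±6 mm in x, ±5 in y. The closed box is alike, its door home.
- pin_left (a joint): Slide of the door's +y hinge pin, m: 0 = sprung out (tab's outer face at door y = +33 mm), 0.014 = squeezed fully in to its stop (face at +19 mm, pin flush with the barrel's end). Spring 2 N out, 5.5 N in. The tabs are squeezed together from above, fingers closing along the door's y.
- pin_right (a joint): Slide of the door's -y hinge pin, m: 0 = sprung out (tab's outer face at door y = -33 mm, so 66 mm over both tabs), 0.014 = squeezed fully in to its stop (face at -19 mm, 38 mm over both tabs). Same spring. (Beware: the fixed desk lamp stands left of the boxes; its level head hangs about 0.55 m above the table over y = 0.21..0.28 m, x = 0.43..0.73 m.)
Things that resemble listed ones, but are neither listed nor needed, are in the scene too. Leave any purple look-alike of the door alone.

How it is judged:
By the outcome, as a careful person would: the job done as asked, in the order asked, and still so for the second after the job is handed in, with the robot touching nothing.
It also fails if it takes over 38 s, if anything falls off the work surface, if the arm or the gripper's body presses on something with over 40 N, if the wrist force passes 120 N, or if a joint passes its speed limit or range.

## Working session

There is one attempt and no reset: what is moved stays moved. The work goes in short steps, Python scripts to look and compute and a shell command to move; the robot and the scene stay as the last step left them, time stands still between calls to the robot, and variables do not carry over. Pictures are saved under pics/ and viewed, at most 10 in all, crops included, and the job is handed in when it is done.

```bash
mkdir -p pics; python3 - <<'E'
from rig import *
import cv2,numpy as np
s=get_state();print(s['clock'],s['ee_pos'],np.round(s['orientation'],3),s['opening'])
for n in('top','side'):
    cv2.imwrite(f'pics/{n}0.png',capture(n)); c=camera_info(n)
    R=cv2.Rodrigues(np.array(c['rvec'],float))[0];print(n,-R.T@np.array(c['tvec']).ravel(),np.round(R,2).tolist(),c['K'],c['distortion'])
E
```

```text
0.0 [0.17808112 0.62449931 0.25237317] [[-0.962  0.274 -0.   ]
 [ 0.274  0.962 -0.002]
 [-0.    -0.002 -1.   ]] 0.08538389240005746
top [ 0.54803776 -0.03083052  0.91594   ] [[0.02, -1.0, -0.02], [-0.99, -0.01, -0.12], [0.12, 0.02, -0.99]] [[376.21797151   0.         320.98673767]
 [  0.         376.21797151 199.98314983]
 [  0.           0.           1.        ]] [-0.08898655  0.          0.          0.          0.        ]
side [0.41642624 0.64531321 0.67872634] [[-0.96, -0.29, -0.01], [-0.19, 0.63, -0.76], [0.23, -0.72, -0.65]] [[516.82188045   0.         326.67658546]
 [  0.         516.82188045 207.09193028]
 [  0.           0.           1.        ]] [0.02178412 0.         0.         0.         0.        ]
```

View pics/top0.png

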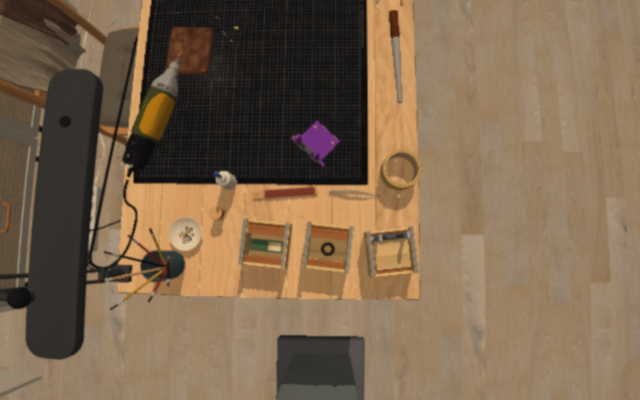

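View pics/side0.png

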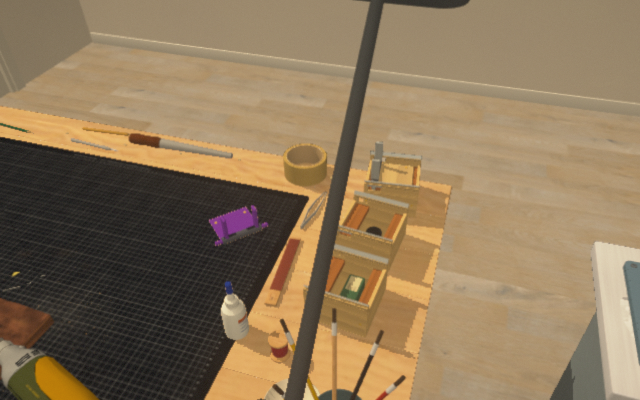

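The top view has +x up and +y left. The boxes sit at roughly (265,245) for the green bar, (328,248) for the loupe and (391,252) for the closed one, whose dark barrel is at its back. The purple decoy is at (318,140). I'll enlarge the boxes.

```bash
python3 - <<'E'
import cv2
a=cv2.imread('pics/top0.png')[210:285,300:425];cv2.imwrite('pics/tc.png',cv2.resize(a,None,fx=6.4,fy=6.4,interpolation=cv2.INTER_CUBIC))
a=cv2.imread('pics/side0.png')[130:275,320:460];cv2.imwrite('pics/sc.png',cv2.resize(a,None,fx=4,fy=4,interpolation=cv2.INTER_CUBIC))
E
```

```text
(no output)
```

View pics/tc.png

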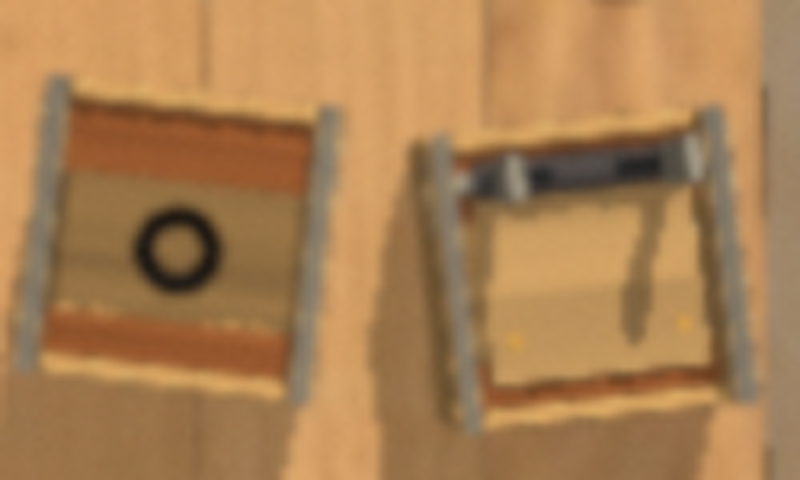

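View pics/sc.png

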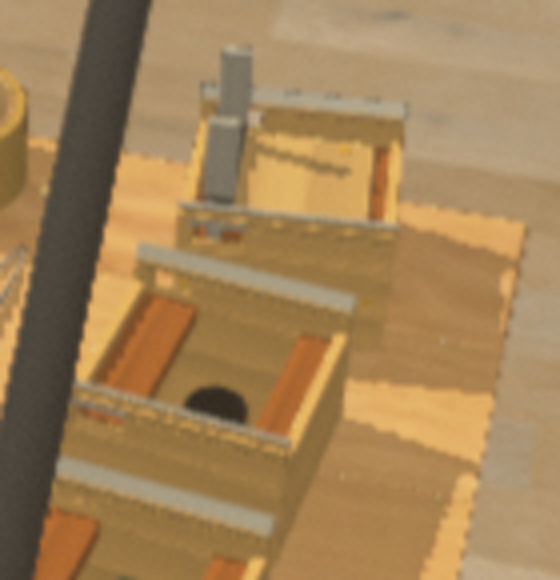

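Both crops are clear. In crop pixels, the loupe box's grey cheek tops run (60,76)-(29,372) and (330,107)-(299,402). The closed box's run (440,137)-(470,432) and (712,107)-(742,402). The closed box is yawed the opposite way, and its tabs stand upright at the back. Next I fit both box poses from the two cameras.

```bash
cat > h.py <<'E'
from rig import *
import cv2,numpy as np
from scipy.optimize import least_squares
def proj(n,P):
    c=camera_info(n);return cv2.projectPoints(np.array(P,float).reshape(-1,3),np.array(c['rvec'],float),np.array(c['tvec'],float),np.array(c['K']),np.array(c['distortion']))[0].reshape(-1,2)
def back(n,uv,z):
    c=camera_info(n);R=cv2.Rodrigues(np.array(c['rvec'],float))[0];C=-R.T@np.array(c['tvec'],float).ravel()
    p=cv2.undistortPoints(np.array(uv,float).reshape(-1,1,2),np.array(c['K']),np.array(c['distortion'])).reshape(-1,2)
    d=np.c_[p,np.ones(len(p))]@R;return C+d*((z-C[2])/d[:,2])[:,None]
def W(p,L):
    x,y,a=p;c,s=np.cos(a),np.sin(a);L=np.array(L,float)
    return np.c_[x+c*L[:,0]-s*L[:,1],y+s*L[:,0]+c*L[:,1],L[:,2]]
T=lambda a:(np.array(a,float)+.5)/6.4-.5+[300,210]
S=lambda a:(np.array(a,float)+.5)/4-.5+[320,130]
E
cat > fit.py <<'E'
from h import *
L=[[.052,.0485,.076],[-.052,.0485,.076],[.052,-.0485,.076],[-.052,-.0485,.076]]
for nm,t,s in(('loupe',[[60,76],[29,372],[330,107],[299,402]],[[80,390],[292,442],[142,254],[353,303]]),
 ('closed',[[440,137],[470,432],[712,107],[742,402]],[[180,210],[398,228],[204,90],[406,110]])):
    t,s=T(t),S(s);b=back('top',t,.076)
    print(nm,np.round(b[:,:2],4).tolist(),'len',np.linalg.norm(b[0]-b[1]),'wid',np.linalg.norm(b[0]-b[2]))
    for w in((1,0),(0,1),(1,1)):
        f=lambda p:np.r_[w[0]*(proj('top',W(p,L))-t).ravel(),w[1]*(proj('side',W(p,L))-s).ravel()]
        r=least_squares(f,[*b[:,:2].mean(0),0]);print(w,np.round(r.x,4),np.degrees(r.x[2]),'rms',np.sqrt(np.mean(r.fun**2)))
E
python3 fit.py
```

```text
loupe [[0.5998, 0.016], [0.4973, 0.0248], [0.5903, -0.0783], [0.4885, -0.0684]] len 0.1029098668896246 wid 0.09477378094969459
(1, 0) [ 0.544  -0.0265 -0.0941] -5.393849037260289 rms 0.3648791751763024
(0, 1) [ 0.5403 -0.0215 -0.0636] -3.6440658212527786 rms 1.2443795376724032
(1, 1) [ 0.5419 -0.0245 -0.078 ] -4.4687583804796125 rms 1.6443284567305838
closed [[0.5803, -0.1166], [0.4791, -0.1273], [0.5919, -0.2115], [0.4903, -0.2212]] len 0.10179657718944017 wid 0.09561997298153134
(1, 0) [ 0.5354 -0.1691  0.1091] 6.248629254782113 rms 0.3630273694931119
(0, 1) [ 0.534  -0.1652  0.1263] 7.2350898909413415 rms 0.3752332665779105
(1, 1) [ 0.5348 -0.1679  0.1171] 6.708599617273235 rms 0.7695496272908839
```

```bash
python3 - <<'E'
from h import *
print('clamp',back('top',[[120,272],[132,270]],0.03)[:,:2],'pole top',back('top',[[18,298]],.58)[:,:2],'cup',back('top',[[165,265]],.1)[:,:2],'brushes',back('top',[[112,308],[150,305],[110,280]],.18)[:,:2])
print('table edges',back('top',[[280,298],[120,297],[418,297]],0)[:,:2])
print('lamp corners',back('top',[[28,345],[78,345],[100,80],[52,75]],.56)[:,:2])
a=back('top',[[120,272]],.03)[0];b=back('top',[[18,298]],.58)[0]
for z in(.0,.2,.4,.5,.58):print(z,proj('side',[[*b[:2],z]])[0],[proj('side',[a+(b-a)*t])[0] for t in(.3,.6,.9)])
# ray of side pole px: x,y at several z
for uv in([290,400],[335,200],[378,2],[440,2]):print(uv,[np.round(back('side',[uv],z)[0,:2],3).tolist() for z in(.1,.2,.3,.4,.5,.56)])
E
```

```text
clamp [[0.47245109 0.47480881]
 [0.47833238 0.44416547]] pole top [[0.48999338 0.26650786]] cup [[0.49724922 0.33047025]] brushes [[0.41305362 0.40252479]
 [0.42269082 0.32235536]
 [0.46847799 0.40988051]]
table edges [[ 0.41937956  0.08652025]
 [ 0.40815167  0.48847821]
 [ 0.42661751 -0.24410482]]
lamp corners [[0.44031139 0.26997459]
 [0.4448846  0.21337069]
 [0.71500462 0.21266409]
 [0.72320909 0.27111394]]
0.0 [359.0367924  392.14941596] [array([340.52587925, 423.88124526]), array([356.94826985, 258.40859892]), array([378.95070591,  39.17103184])]
0.2 [364.82705615 302.13221005] [array([340.52587925, 423.88124526]), array([356.94826985, 258.40859892]), array([378.95070591,  39.17103184])]
0.4 [373.90184104 162.84064083] [array([340.52587925, 423.88124526]), array([356.94826985, 258.40859892]), array([378.95070591,  39.17103184])]
0.5 [380.73224764  59.39238834] [array([340.52587925, 423.88124526]), array([356.94826985, 258.40859892]), array([378.95070591,  39.17103184])]
0.58 [388.15343478 -51.72468441] [array([340.52587925, 423.88124526]), array([356.94826985, 258.40859892]), array([378.95070591,  39.17103184])]
[290, 400] [[0.555, 0.356], [0.531, 0.406], [0.507, 0.456], [0.483, 0.506], [0.459, 0.556], [0.445, 0.586]]
[335, 200] [[0.609, -0.015], [0.576, 0.099], [0.542, 0.213], [0.509, 0.327], [0.476, 0.441], [0.456, 0.51]]
[378, 2] [[0.753, -0.978], [0.694, -0.698], [0.636, -0.417], [0.578, -0.137], [0.52, 0.144], [0.485, 0.312]]
[440, 2] [[0.567, -1.03], [0.541, -0.741], [0.515, -0.451], [0.489, -0.162], [0.463, 0.128], [0.447, 0.302]]
```

```bash
python3 - <<'E'
import cv2
a=cv2.imread('pics/top0.png')[190:370,0:220];cv2.imwrite('pics/lamp.png',cv2.resize(a,None,fx=3.2,fy=3.2,interpolation=cv2.INTER_CUBIC))
E
```

```text
(no output)
```

View pics/lamp.png

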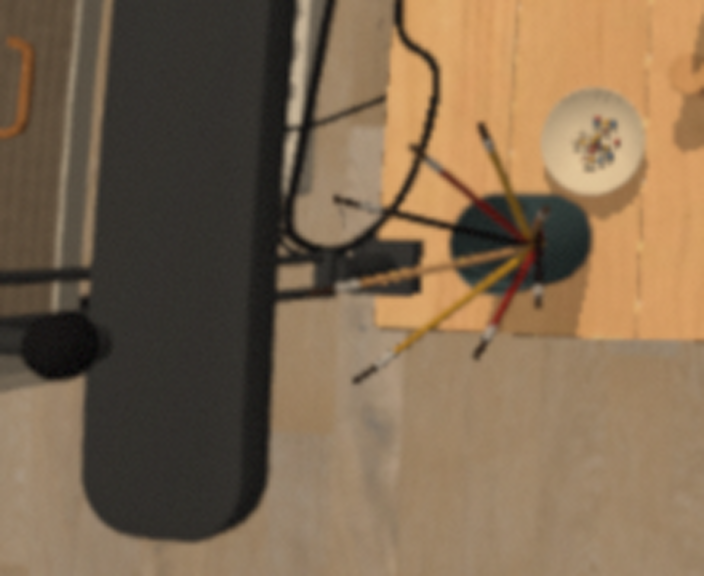

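The lamp is clamped at the table's left edge near (0.475,0.47). Its rod goes left and up, then back over to the head, whose near end is at about (0.44,0.21..0.27). The brushes end near x≈0.41. I'll pull in to r≈0.42 m and low, swing round inside the lamp, then reach out.

```bash
python3 -m crank '[[-0.003,-0.028,0.0115,0],[-0.003,-0.028,0.0115,0],[-0.003,-0.028,0.0115,0],[-0.003,-0.028,0.0115,0],[-0.003,-0.028,0.0115,0],[-0.003,-0.028,0.0115,0],[-0.003,-0.028,0.0115,0],[-0.003,-0.028,0.0115,0],[0,0,0,-5.6],[0,0,0,-5.6],[0,0,0,-5.6],[0,0,0,-5.6]]' 0.0854; python3 - <<'E'
from rig import *
import numpy as np
s=get_state();print(np.round(s['q'],3),np.round(s['ee_pos'],4),np.round(s['orientation'],3).tolist())
R=np.array(s['orientation']);p=np.array(s['ee_pos'])
for a in(55,38,22,6,-8):
    t=np.array([.425*np.cos(np.radians(a)),.425*np.sin(np.radians(a)),.16]);print(a,np.round(R.T@(t-p),4));p=t
c=6.5*np.pi/180;t=np.array([.535+.032*np.cos(c),-.168+.032*np.sin(c),.16]);print(t,np.round(R.T@(t-p),4))
E
```

```text
clock: 1.1
ee_pos: [0.1398, 0.4027, 0.1611]
orientation: [[-0.993, -0.118, -0.0], [-0.118, 0.993, -0.0], [0.0, -0.0, -1.0]]
ft_force: [-0.1, -0.7, -0.4]
opening: 0.0855
grasp_force: 0.0
[-1.247  0.312 -0.11   2.175  0.055  0.657  0.293] [0.1398 0.4027 0.1611] [[-0.993, -0.118, -0.0], [-0.118, 0.993, -0.0], [0.0, -0.0, -1.0]]
55 [-0.0968 -0.0665  0.0012]
38 [-0.0803 -0.0966  0.    ]
22 [-0.0467 -0.1087  0.    ]
6 [-1.490e-02 -1.174e-01  1.000e-04]
-8 [ 0.014  -0.1026  0.    ]
[ 0.5667943 -0.1643775  0.16     ] [-0.1325 -0.1217  0.    ]
```

```bash
python3 -m crank '[[-0.024,-0.0166,0,0],[-0.024,-0.0166,0,0],[-0.024,-0.0166,0,0],[-0.024,-0.0166,0,0],[-0.02,-0.0242,0,0],[-0.02,-0.0242,0,0],[-0.02,-0.0242,0,0],[-0.02,-0.0242,0,0],[-0.0117,-0.0272,0,0],[-0.0117,-0.0272,0,0],[-0.0117,-0.0272,0,0],[-0.0117,-0.0272,0,0],[-0.0037,-0.0294,0,0],[-0.0037,-0.0294,0,0],[-0.0037,-0.0294,0,0],[-0.0037,-0.0294,0,0],[0.0035,-0.0257,0,0],[0.0035,-0.0257,0,0],[0.0035,-0.0257,0,0],[0.0035,-0.0257,0,0]]'; python3 - <<'E'
from rig import *
import numpy as np
s=get_state();R=np.array(s['orientation']);p=np.array(s['ee_pos']);print(np.round(s['q'],3))
print(np.round(R.T@(np.array([.5668,-.1644,.16])-p),4))
E
```

```text
clock: 2.77
ee_pos: [0.4173, -0.0622, 0.1612]
orientation: [[-0.994, -0.113, -0.0], [-0.113, 0.994, 0.0], [0.0, 0.0, -1.0]]
ft_force: [-0.3, 0.2, 0.4]
opening: 0.0855
grasp_force: 0.0
[-0.07   0.302  0.129  2.197 -0.064  0.646  1.788]
[-0.137  -0.1184  0.0012]
```

```bash
python3 -m crank '[[-0.0274,-0.0237,0,0],[-0.0274,-0.0237,0,0],[-0.0274,-0.0237,0,0],[-0.0274,-0.0237,0,0],[-0.0274,-0.0236,0,0],[0,0,0,0],[0,0,0,0]]'; python3 - <<'E'
from h import *
a=capture('top')[190:290,330:430];b=capture('side')[90:220,330:460]
cv2.imwrite('pics/g1.png',np.hstack([cv2.resize(a,(400,400),interpolation=2),cv2.resize(b,(400,400),interpolation=2)]))
# predicted tab-top centres, sprung
for p in((.535,-.168,.1134),(.5354,-.1691,.109),(.534,-.1652,.1263)):
    P=W(p,[[.032,.03,.111],[.032,-.03,.111],[.04,.033,.066],[-.04,.039,.056],[-.04,-.039,.056]])
    print((np.round((proj('top',P)-[330,190])*4)).tolist(),(np.round((proj('side',P)-[330,90])*400/130)+[400,0]).tolist())
E
```

```text
clock: 3.35
ee_pos: [0.5679, -0.1644, 0.1607]
orientation: [[-0.994, -0.111, -0.0], [-0.111, 0.994, -0.001], [0.0, -0.001, -1.0]]
ft_force: [-0.1, 0.7, -0.4]
opening: 0.0851
grasp_force: 0.0
[[194.0, 194.0], [305.0, 182.0], [176.0, 182.0], [180.0, 324.0], [317.0, 310.0]] [[543.0, 217.0], [554.0, 163.0], [525.0, 277.0], [652.0, 310.0], [659.0, 236.0]]
[[196.0, 193.0], [308.0, 182.0], [179.0, 181.0], [181.0, 323.0], [318.0, 310.0]] [[542.0, 216.0], [554.0, 162.0], [525.0, 276.0], [651.0, 309.0], [659.0, 235.0]]
[[188.0, 196.0], [299.0, 183.0], [171.0, 184.0], [176.0, 327.0], [312.0, 311.0]] [[544.0, 221.0], [553.0, 166.0], [527.0, 281.0], [654.0, 312.0], [659.0, 238.0]]
```

View pics/g1.png

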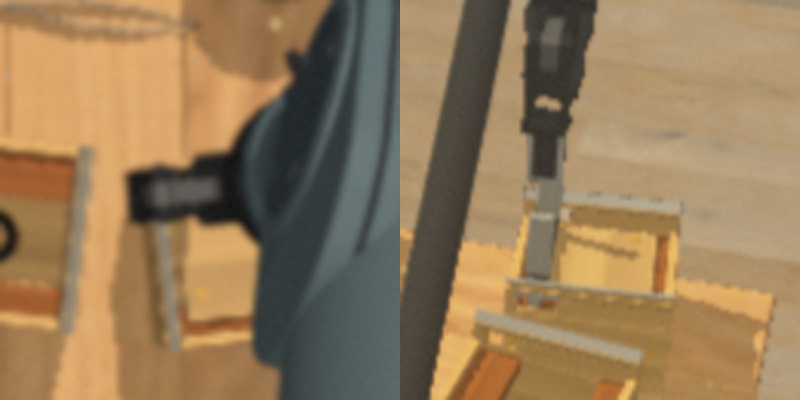

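The fingers stand right above the tabs. In the side view the near tab top is at (543,213) against a predicted (543,217), so the heights and x agree. I'll check the door's own offset in y from the leaf corners in the first crop.

```bash
python3 - <<'E'
from h import *
print('leaf fl,fr',back('top',T([[492,386],[714,376]]),.056),'tabL top',back('top',T([[515,172]]),.111),'tabR/barrel',back('top',T([[478,180],[698,160]]),.064))
for p in((.535,-.168,.1134),(.5354,-.1691,.109)):print(W(p,[[-.04,.039,.056],[-.04,-.039,.056],[.032,.03,.111],[.032,.039,.066],[.032,-.039,.066]]))
E
```

```text
leaf fl,fr [[ 0.49360386 -0.13726782  0.056     ]
 [ 0.49789785 -0.21579589  0.056     ]] tabL top [[ 0.56766167 -0.13802529  0.111     ]] tabR/barrel [[ 0.56584214 -0.1312467   0.064     ]
 [ 0.57375226 -0.2089642   0.064     ]]
[[ 0.49084379 -0.13377678  0.056     ]
 [ 0.49967004 -0.21127579  0.056     ]
 [ 0.56339975 -0.13457166  0.111     ]
 [ 0.56238134 -0.12562947  0.066     ]
 [ 0.57120759 -0.20312848  0.066     ]]
[[ 0.4913948  -0.13468282  0.056     ]
 [ 0.49987997 -0.21221992  0.056     ]
 [ 0.56394656 -0.13579694  0.111     ]
 [ 0.5629675  -0.12685035  0.066     ]
 [ 0.57145268 -0.20438745  0.066     ]]
```

```bash
python3 -m crank '[[0,-0.003,0.015,0],[0,0,0.02,0],[0,0,0.017,0],[0,0,0.0107,0],[0,0,0,0]]' && python3 -m crank '[[0,0,0,0],[0,0,0,0],[0,0,0,0],[0,0,0,0],[0,0,0,0],[0,0,0,0],[0,0,0,0],[0,0,0,0]]' 0.03 40
```

```text
clock: 3.87
ee_pos: [0.5652, -0.1647, 0.0965]
orientation: [[-0.993, -0.114, -0.005], [-0.114, 0.993, 0.001], [0.005, 0.002, -1.0]]
ft_force: [-0.2, -0.6, 1.0]
opening: 0.0851
grasp_force: 0.0
clock: 4.53
ee_pos: [0.5695, -0.168, 0.1016]
orientation: [[-0.994, -0.112, 0.005], [-0.112, 0.994, -0.002], [-0.005, -0.003, -1.0]]
ft_force: [-2.1, -2.8, 13.3]
opening: 0.0357
grasp_force: 39.3
```

Gripped: the opening of 36 mm is about two tabs at their stops, and the 13 N upward is consistent with the pads swinging forward against the tabs. Next I lift and look.

```bash
python3 -m crank '[[0,0,-0.004,0],[0,0,-0.006,0],[0,0,-0.01,0],[0,0,-0.015,0],[0,0,-0.02,0],[0,0,-0.02,0],[0,0,-0.015,0],[0,0,0,0],[0,0,0,0]]'; python3 - <<'E'
from h import *
a=capture('top')[190:290,300:430];b=capture('side')[60:220,320:460]
cv2.imwrite('pics/g2.png',np.hstack([cv2.resize(a,(390,300),interpolation=2),cv2.resize(b,(400,457),interpolation=2)[:300] if 0 else cv2.resize(b,(262,300),interpolation=2)]))
E
```

```text
clock: 5.28
ee_pos: [0.5679, -0.1658, 0.1894]
orientation: [[-0.994, -0.113, 0.002], [-0.113, 0.994, -0.0], [-0.002, -0.0, -1.0]]
ft_force: [-0.5, 0.4, -1.0]
opening: 0.0353
grasp_force: 40.9
```

View pics/g2.png

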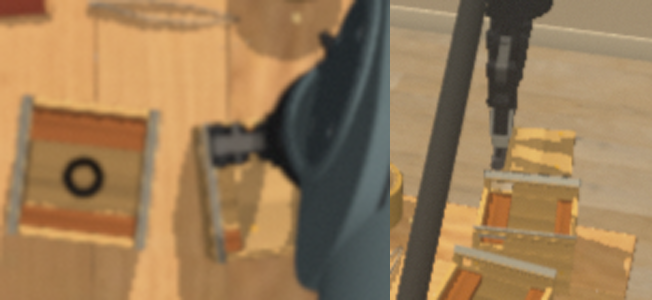

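The door hangs level in the gripper above the closed box, with the barrel at the back. I carry it over the loupe box and turn it to that box's yaw.

```bash
python3 -m crank '[[-0.0043,0.0275,0,0],[-0.0043,0.0275,0,0],[-0.0043,0.0275,0,0],[-0.0043,0.0275,0,0],[-0.0043,0.0275,0,0],[0,0,0,3.85],[0,0,0,3.85],[0,0,0.015,3.8],[0,0,0.02,0],[0,0,0,0],[0,0,0,0],[0,0,0,0]]'; python3 - <<'E'
from h import *
a=capture('top')[200:290,290:380];b=capture('side')[120:260,310:450]
np.save('t.npy',a)
cv2.imwrite('pics/g3.png',np.hstack([cv2.resize(a,(270,560),interpolation=2) if 0 else cv2.copyMakeBorder(cv2.resize(a,(240,240),interpolation=2),0,320,0,0,0),cv2.resize(b,(560,560),interpolation=2)]))
s=get_state();p=np.array(s['ee_pos']);print(s['clock'],p)
E
```

```text
clock: 6.38
ee_pos: [0.5733, -0.0271, 0.1537]
orientation: [[-0.996, 0.087, -0.0], [0.087, 0.996, -0.0], [0.0, -0.0, -1.0]]
ft_force: [0.4, 0.1, -2.0]
opening: 0.0356
grasp_force: 40.9
6.4833 [ 0.5739047  -0.02714837  0.15437522]
```

View pics/g3.png

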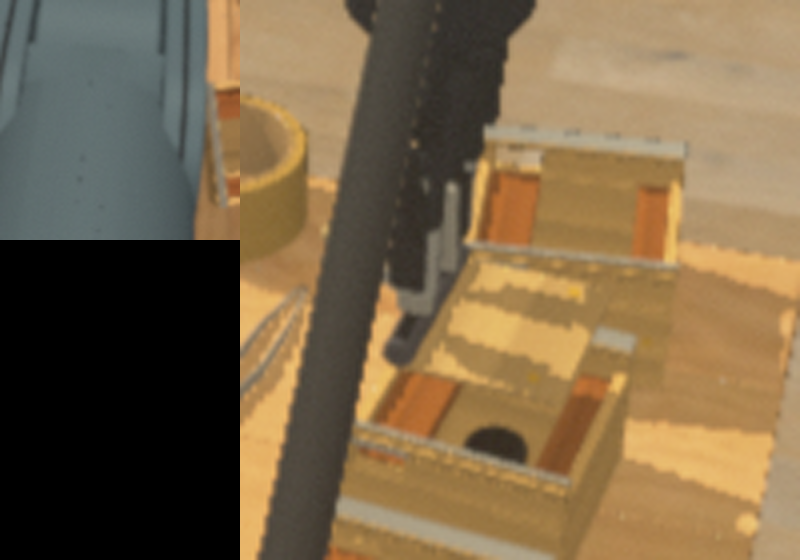

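In the side view the door hovers over the loupe box: its front near corner is at about (577,387), front far at (610,318), barrel end at (398,352). The near cheek's strip runs (357,430)-(568,483). I'll compare that with the predicted projections.

```bash
python3 - <<'E'
from h import *
V=lambda P:np.round((proj('side',P)-[310,120]+.5)*4+[240,0]).astype(int).tolist()
a=np.radians(-5);x,y=.5736-.032*np.cos(a),-.0271-.032*np.sin(a)
print('door top fn,ff,bn; barrel end low',V(W((x,y,a),[[-.04,.039,.108],[-.04,-.039,.108],[.025,.039,.108],[.032,.039,.111]])))
for p in((.544,-.0265,-.0941),(.5403,-.0215,-.0636),(.542,-.024,-.087)):print('near strip b,f',V(W(p,[[.052,.0485,.076],[-.052,.0485,.076],[-.052,-.0485,.076]])))
E
```

```text
door top fn,ff,bn; barrel end low [[562, 404], [614, 292], [413, 365], [397, 355]]
near strip b,f [[340, 414], [572, 478], [636, 337]]
near strip b,f [[347, 427], [583, 486], [640, 343]]
near strip b,f [[343, 420], [577, 483], [639, 341]]
```

```bash
python3 - <<'E'
from h import *
for nm,t,s in(('loupe',[[60,76],[29,372],[330,107],[299,402]],[[80,390],[292,442],[142,254],[353,303]]),
 ('closed',[[440,137],[470,432],[712,107],[742,402]],[[180,210],[398,228],[204,90],[406,110]])):
    t,s=T(t),S(s)
    def f(p):
        h,l,z=p[3],p[4],p[5];P=W(p[:3],[[l,h,z],[-l,h,z],[l,-h,z],[-l,-h,z]])
        return np.r_[(proj('top',P)-t).ravel(),(proj('side',P)-s).ravel()]
    r=least_squares(f,[.54,-.1,0,.0485,.052,.076]);print(nm,np.round(r.x,4),np.degrees(r.x[2]),np.round(r.fun,1))
# door tab from initial side crop: near tab top face centre (224,120), far (236,50)
print(back('side',S([[224,121],[236,50]]),.111),back('side',S([[224,121],[236,50]]),.109))
E
```

```text
loupe [ 0.5422 -0.0268 -0.0762  0.0475  0.0497  0.0705] -4.364070006651102 [-0.3  2.1  0.4  0.3 -0.3  1.   0.8 -0.4 -2.4 -1.2  0.3  0.4  0.1  0.2
 -0.4  0.5]
closed [ 0.5349 -0.1698  0.1173  0.0482  0.0511  0.0724] 6.719163832377656 [-0.5  0.2  0.1  0.1 -0.3  0.3  0.8  0.1 -0.1 -1.  -0.3  0.3 -0.2  0.3
 -0.   0.3]
[[ 0.5653356  -0.13637393  0.111     ]
 [ 0.57315704 -0.19607449  0.111     ]] [[ 0.56586018 -0.13912768  0.109     ]
 [ 0.57370918 -0.19903855  0.109     ]]
```

```bash
python3 - <<'E'
from h import *
V=lambda P:np.round((proj('side',P)-[310,120]+.5)*4+[240,0]).astype(int).tolist()
k=back('top',T([[515,342],[685,322]]),.057)[:,:2]-[.5355,-.170]
a=.1150;R=np.array([[np.cos(a),np.sin(a)],[-np.sin(a),np.cos(a)]]);k=k@R.T;print(k)
a=np.radians(-5);x,y=.5736-.032*np.cos(a),-.0275-.032*np.sin(a)
for dz in(0,.005,.01):print(dz,V(W((x,y,a),[[*k[0],.109+dz],[*k[1],.109+dz]])),'seen 531,377 / 577,292')
E
```

```text
[[-0.02334212  0.02763322]
 [-0.02266134 -0.03301568]]
0 [[532, 374], [572, 288]] seen 531,377 / 577,292
0.005 [[533, 365], [573, 279]] seen 531,377 / 577,292
0.01 [[533, 356], [574, 270]] seen 531,377 / 577,292
```

The door is level, with both knobs within 5 px of the predictions. The joint fit puts the loupe box's tab point at (0.574,-0.029), so the hover is within 2 mm. Next I lower it.

```bash
python3 -m crank '[[0,-0.0015,0.01,0],[0,0,0.008,0],[0,0,0.007,0],[0,0,0.006,0],[0,0,0.005,0],[0,0,0.005,0],[0,0,0.004,0],[0,0,0.003,0],[0,0,0,0],[0,0,0,0]]'
```

```text
clock: 7.32
ee_pos: [0.5733, -0.0285, 0.1056]
orientation: [[-0.996, 0.087, -0.0], [0.087, 0.996, -0.0], [0.0, -0.0, -1.0]]
ft_force: [0.0, -0.3, -2.1]
opening: 0.0356
grasp_force: 40.9
```

```bash
python3 -m crank '[[0,0,0.0015,0],[0,0,0.0015,0],[0,0,0,0],[0,0,0,0]]'; python3 -m crank '[[0,0,0.001,0],[0,0,0.001,0],[0,0,0,0],[0,0,0,0]]'
```

```text
clock: 7.65
ee_pos: [0.5733, -0.0285, 0.1026]
orientation: [[-0.996, 0.087, 0.0], [0.087, 0.996, -0.0], [-0.0, -0.0, -1.0]]
ft_force: [-0.3, 0.2, -1.9]
opening: 0.0354
grasp_force: 40.9
clock: 7.98
ee_pos: [0.5736, -0.0285, 0.1017]
orientation: [[-0.996, 0.087, 0.001], [0.087, 0.996, 0.0], [-0.001, 0.0, -1.0]]
ft_force: [-2.8, 1.0, 8.7]
opening: 0.0356
grasp_force: 43.3
```

Contact came at exactly the home height (TCP z 0.1017). I'll release, go up and back off toward the base so the cameras can see.

```bash
python3 -m crank '[[0,0,0,0],[0,0,0,0],[0,0,0,0],[0,0,0,0],[0,0,0,0],[0,0,0,0],[0,0,0,0],[0,0,0,0]]' 0.082; python3 -m crank '[[0,0,-0.005,0],[0,0,-0.015,0],[0,0,-0.03,0],[0,0,-0.03,0],[0.03,0,0,0],[0.04,0,0,0],[0.04,0,0,0],[0.03,-0.02,0,0],[0,-0.04,0,0],[0,-0.04,0,0],[0,-0.04,0,0],[0,-0.04,0,0],[0,0,0,0]]'; python3 - <<'E'
from h import *
a=capture('top')[210:285,285:425];b=capture('side')[130:260,320:460]
cv2.imwrite('pics/g4.png',np.vstack([cv2.resize(a,(560,300),interpolation=2),cv2.resize(b,(560,520),interpolation=2)[:300] if 0 else cv2.copyMakeBorder(cv2.resize(b,(323,300),interpolation=2),0,0,0,237,0)]))
E
```

```text
clock: 8.65
ee_pos: [0.5733, -0.0285, 0.1006]
orientation: [[-0.996, 0.087, 0.0], [0.087, 0.996, -0.0], [-0.0, -0.0, -1.0]]
ft_force: [-1.0, -0.5, 0.2]
opening: 0.082
grasp_force: 0.0
clock: 9.73
ee_pos: [0.4167, -0.204, 0.1817]
orientation: [[-0.995, 0.098, 0.002], [0.098, 0.995, -0.005], [-0.002, -0.004, -1.0]]
ft_force: [1.0, 0.1, 0.6]
opening: 0.0823
grasp_force: 0.0
```

View pics/g4.png

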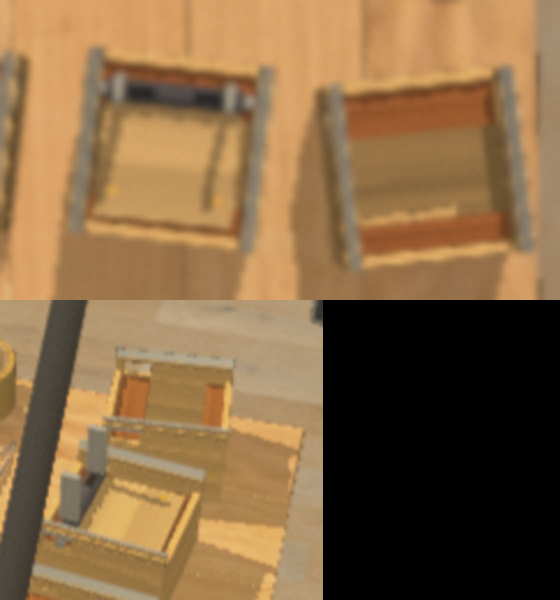

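The picture shows the door lying flat in the loupe box with the hinge at the back. The tabs are at (120,85) and (232,95), which is 28 px or about 60 mm between centres, so they are fully sprung out. The pins reach into both cheeks at (103,88) and (250,103).

```bash
python3 -c "
from rig import order
print(order.finish_job())"
```

```text
the job is handed in; nothing more can be done
None
```

The door now lies flat on the loupe box's ledges, hinge at the back and both pins sprung out into their slots. The green polish bar's box was left open, and I handed the job in at about 9.8 s of the 38 s allowed.

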